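# Take the T-bar drain plug out of the cleaning tank

### The job

The empty cleaning tank on the goldsmith's bench has a T-bar drain plug screwed into the port on its front, under the wire basket. Unscrew the plug (ordinary right-hand thread) until its threads let go, draw it straight out clear of the port without dropping it, and lay it down gently inside the flat steel tray. Leave the mug, the jar and the steel block standing where they are, and do not set the plug down on the bench.

Things in the scene. Friction and masses are not known exactly. Their poses are not given: they have to be found in the camera images.
- tank: Fixed metal cleaning tank, 200 deep (x) x 280 wide (y) x 290 high, on the bench; origin at the centre of its underside, front face 100 mm from it at -x. A fixed wire basket hangs on the front: it stands out 86 mm from the face, 256 mm wide, 229 to 288 mm above the bench, over the plug's bar, so a tool must lean 30 to 45 degrees (upper end away from the tank) to work under it.
- port: Fixed steel port, 49 mm across, standing out 60 mm from the tank's front. Origin on its level axis in the plane of that face; own -x points out of the tank, z up. Place along the face and height vary. Right-hand thread, 25 mm per turn: unscrewing moves the top of the bar towards the port's +y and drives the plug out; it lets go after about 0.85 turn (22 mm out), then turns and slides freely.
- plug: Loose steel T-bar plug, 0.3 kg, 118 mm long. Origin on its axis, at the port's origin when screwed home; own -x points outward. Distances out from the origin: shank 21 mm across from 2 to 60 mm, flange 42 across to 66, neck 18 across to 84 with the cross bar at 74, knob to 120. Once let go it still rests in the bore; the shank leaves the mouth after 58 mm of travel.
- plug_knob (a point): Centre of the plug's round end knob: 28 mm across, 36 mm long, 102 mm out from the plug's origin; good to grip across from above, leaning. Axes as the plug's.
- plug_bar (a point): Where the cross bar crosses the plug's axis, 28 mm inward of plug_knob. The bar is a straight rod, 10 mm thick, 120 mm long over its round ends, square to the axis, 60 mm either side. It can be pushed round with shut fingers by either arm; that takes a few newtons, and it stays where it is left.
- plug_armtip (a point): Point on the bar's centre line 55 mm from the axis, near one end; with plug_bar it gives the bar's direction. At start this arm leans about 50 degrees from upright to the port's -y side, the other arm points the opposite way.
- plug_tail (a point): Centre of the inner end of the plug's shank, 100 mm inward of plug_knob.
- plug_end (a point): Centre of the knob's outer face, 18 mm outward of plug_knob.
- tray: Flat open steel tray, 210 (x) x 190 (y) x 30 mm high, walls and floor 4 mm thick, 0.9 kg, loose; origin at the centre of its underside.
- block_center (a point): Bystander: loose steel doming block, 60 mm cube; the point is its centre.
- mug_center (a point): Bystander: white mug, 76 mm across, 90 mm high; the point is its centre, 45 mm above the bench. It stands to one side of the port, the jar to the other.
- jar_center (a point): Bystander: amber jar, 68 mm across, 100 mm high; the point is its centre, 50 mm above the bench.
Not all that is in view belongs to the job. What is shaped like the part that bears jar_center but blue, red or yellow is not meant.

How it is judged:
By the outcome, as a careful person would: the job done as asked, in the order asked, and still so for the second after the job is handed in, with the robot touching nothing.
It also fails if it takes over 72 s, if anything falls off the work surface, if the arm or the gripper's body presses on something with over 40 N, if the wrist force passes 120 N, or if a joint passes its speed limit or range.

### The arm

A 6-joint arm with a two-finger parallel gripper is mounted at the origin on the work surface. World frame = base frame: x ahead of the robot, y to its left, z up, the work surface at z = 0. Lengths are in mm, angles in degrees, forces in N, time in s.
With the tool pointing down it reaches from about 350 to 850 mm from the base axis. Payload 8.1 kg.
Tool frame: the origin (TCP) lies where the fingers leave the gripper's body, on its centre line; the fingertips stand 73 mm ahead of it and the grasp point (between the pads) lies 54 mm ahead of it; z points along the fingers, y is the line along which they close (so a half turn about z gives the same grasp; the last joint's range is limited). The gripper opens to 85 mm and grips with 20 to 120 N. Pads are 22 mm wide; open, the fingers measure 114 mm over their backs; the gripper's body (76 mm by 85 mm) begins 54 mm behind the grasp point. The pads swing forward as they close: fully open they stand 13 mm farther back than shut.
Start: joints at [-73.362, 7.471, 85.268, -0, 87.261, -4.893], TCP at [220.23, -558.126, 303.892] pointing down, gripper open.
Joint ranges: [-169.43, 169.43], [-51.17, 129.36], [1.28, 143.12], [-76.62, 256.62], [0, 156.53], [-152.29, 152.29]. Speed limits (degrees/s): [136.94, 136.94, 159.86, 180, 180, 180].

### API

Orientations are given as [roll, pitch, yaw] about the fixed x, y, z axes, in that order (R = Rz(yaw) Ry(pitch) Rx(roll)).
In Python, from bench import sense, optics, r gives the robot as it stands.
- The arm moves only by the tool servo_tool, never from a script. Its argument "plan" is a list that holds one entry, the list of rows, each a list of 5 numbers: the shift along the world's x, y, z in m, then the turn about the world's z in degrees, then the finger opening in m, from 0 to 0.0854. A call has 1 to 10 rows; each row shifts and turns the commanded pose from where the row before left it; what a row does not reach is not made up. A row lasts 1/10 s, in which the tool goes at most 50 mm and 8.59 degrees, less where a joint would pass 70% of its speed; a pose out of reach is approached as far as the arm can. A call is refused whole if a number of a shift passes 0.05 or a number of a turn 8.59, either way. A call with a gripper value outside its range is refused whole. The fingers move at their own pace and stop on an object; "force" is the grip in N (left out, the last holds). Time passes only in rows, so rows that do not move let the fingers close. It gives the time, the measured TCP pose, the force, the opening and the grip force at its end, in the units of the state.
- sense(): the state, without advancing time (a new reading comes with each control period).
- optics.snapshot(name): name is "side" or "top"; returns a dict with "frame" (420x560x3 uint8, blue, green, red), "fx", "fy", "cx", "cy" (pixels), "dist_coeffs" ([k1, k2, p1, p2, k3] as OpenCV has them; the pictures are not rectified), "cam_to_world" (4x4, takes a point from camera to world coordinates). Camera axes: x right, y down, z forward; pixel columns grow to the right and rows downward; lengths in mm; the calibration is good to about 2 mm. A picture is of the moment at which its call begins. There is no depth.
- r.hand_in(): hands the job in; it is judged then, once.
The state is a dict: "time": time; "joint_pos": joint angles; "qd": joint speeds; "joint_efforts": joint torques, N m; "tool_pos": TCP position; "tcp_rot": TCP orientation; "ft_force": force on the tool from outside, world axes, zero at the start; "wrist_torque": the same for the moment, N m; "finger_gap": finger opening in mm; "grip_force": force on a finger pad.
Only numpy, scipy, OpenCV 4.12 (cv2) and the standard library are available. Lean on these libraries where they do the work, as an engineer would, in place of code of your own. Each camera call takes 0.05 s, during which the arm holds its last target. There are 200 camera calls.

## Working session

There is one attempt and no reset: what is moved stays moved. The work goes in short steps, Python scripts to look and compute and a tool call to move; the robot and the scene stay as the last step left them, time stands still between calls to the robot, and variables do not carry over. Pictures are saved under pics/ and viewed, at most 10 in all, crops included, and the job is handed in when it is done.

Besides the shell and the picture viewer there is one more tool, called after "Request:" as a command line: name --argument value ..., lists and objects as JSON in quotes. servo_tool: Moves the arm, as the interface text tells. Its arguments: {"type":"object","properties":{"plan":{"type":"array"},"force":{"type":"number"}},"required":["plan"]}

```bash
mkdir -p pics; ls
python3 - <<'E'
from bench import sense, optics, r
import cv2
s=sense();print({k:s[k] for k in ['time','tool_pos','tcp_rot','ft_force','finger_gap']})
for n in ['side','top']:
    d=optics.snapshot(n);cv2.imwrite(f'pics/{n}0.png',d['frame']);print(n,d['fx'],d['fy'],d['cx'],d['cy'],d['dist_coeffs'],d['cam_to_world'])
E
```

```text
pics
{'time': 0.0, 'tool_pos': array([ 220.11017645, -557.71956844,  302.83030576]), 'tcp_rot': array([-1.79893778e+02, -9.84721135e-03,  2.15321342e+01]), 'ft_force': array([-0.32489162,  0.27964379,  0.92554543]), 'finger_gap': 85.00225333383257}
side 473.7393375626164 473.7393375626164 282.06255550469075 209.8249714561935 [-0.02378089  0.          0.          0.          0.        ] [[ 5.81965269e-01  5.59569257e-01 -5.90083615e-01  1.20725942e+03]
 [ 8.13048623e-01 -4.14984082e-01  4.08338276e-01 -4.28079022e+02]
 [-1.63817618e-02 -7.17405366e-01 -6.96463337e-01  9.04617805e+02]
 [ 0.00000000e+00  0.00000000e+00  0.00000000e+00  1.00000000e+00]]
top 525.1479935887385 525.1479935887385 279.8083723944613 200.70053599562652 [-0.1250664  0.         0.         0.         0.       ] [[ 2.62826820e-02 -9.84459836e-01  1.73631942e-01  2.68112997e+02]
 [-9.99279835e-01 -3.06288080e-02 -2.23983972e-02  3.37033535e+01]
 [ 2.73684618e-02 -1.72918208e-01 -9.84555870e-01  1.50663835e+03]
 [ 0.00000000e+00  0.00000000e+00  0.00000000e+00  1.00000000e+00]]
```

View pics/side0.png

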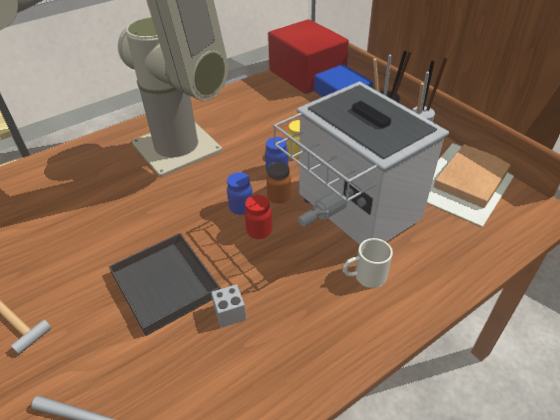

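View pics/top0.png

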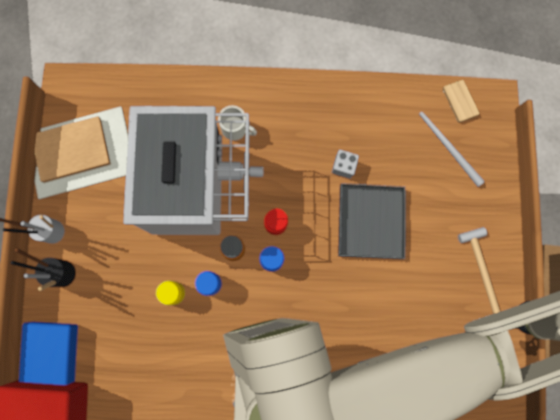

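The side view shows the tank at (370,160), with the plug knob near (310,217). The tray is at (165,280), block (228,305), mug (373,262) and brown jar (278,182). In the top view the plug is at (240,171), its outer end at (263,172), and the port faces world −y. I'll zoom in on the plug next.

```bash
cat > h.py <<'E'
import numpy as np, cv2
from bench import sense, optics, r
def snap(n):
    return optics.snapshot(n)
def ray(d,p):
    K=np.array([[d['fx'],0,d['cx']],[0,d['fy'],d['cy']],[0,0,1.]])
    u=cv2.undistortPoints(np.array([[p]],float),K,np.array(d['dist_coeffs'],float))[0,0]
    T=np.array(d['cam_to_world']);v=T[:3,:3]@[u[0],u[1],1];return T[:3,3],v/np.linalg.norm(v)
def onz(d,p,z):
    o,v=ray(d,p);return o+v*(z-o[2])/v[2]
def tri(d1,p1,d2,p2):
    o1,v1=ray(d1,p1);o2,v2=ray(d2,p2)
    t=np.linalg.lstsq(np.c_[v1,-v2],o2-o1,rcond=None)[0]
    a=o1+v1*t[0];b=o2+v2*t[1];return (a+b)/2,np.linalg.norm(a-b)
def proj(d,P):
    T=np.linalg.inv(np.array(d['cam_to_world']));K=np.array([[d['fx'],0,d['cx']],[0,d['fy'],d['cy']],[0,0,1.]])
    return cv2.projectPoints(np.array(P,float).reshape(-1,1,3),cv2.Rodrigues(T[:3,:3])[0],T[:3,3],K,np.array(d['dist_coeffs'],float))[0][:,0]
E
python3 - <<'E'
import cv2,numpy as np
a=cv2.imread('pics/side0.png')[150:270,250:410];b=cv2.imread('pics/top0.png')[95:225,200:300]
a=cv2.resize(a,None,fx=5,fy=5,interpolation=2);b=cv2.resize(b,None,fx=4.6,fy=4.6,interpolation=2)
cv2.imwrite('pics/c1.png',a);cv2.imwrite('pics/c2.png',b)
E
```

```text
(no output)
```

View pics/c1.png

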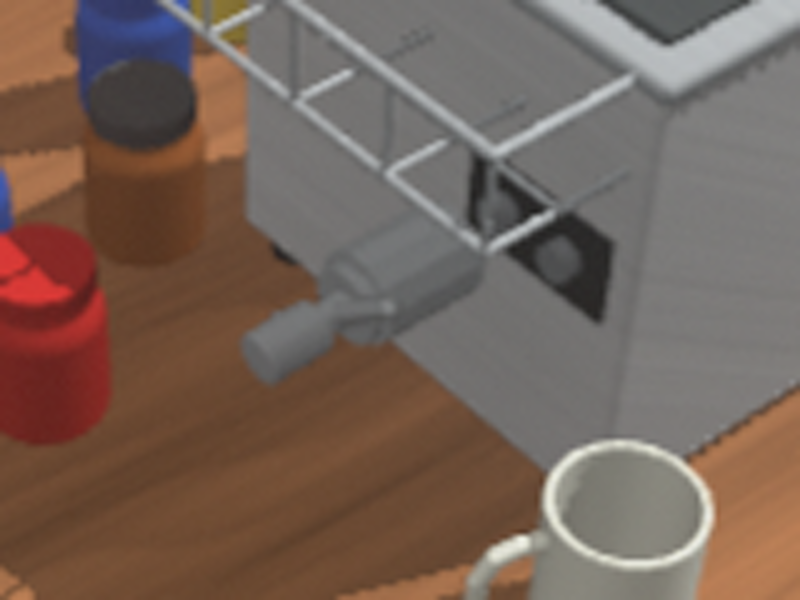

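View pics/c2.png

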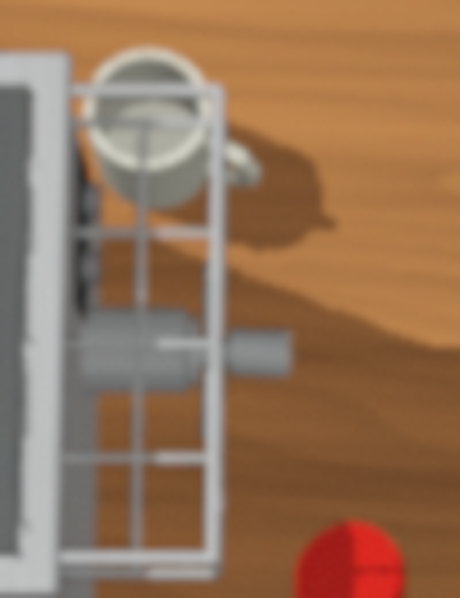

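Run:
```python
from h import *
a=snap('side');b=snap('top')
for nm,p,q in [('knob',(308.6,216.6),(256.5,171.7)),('end',(302.4,221.4),(263.3,172)),
 ('basket corner lowfront+x',(250+485/5,150+248/5),(200+213/4.6,95+118/4.6)),('basket topfront+x',(250+493/5,150+152/5),(200+215/4.6,95+90/4.6))]:
    print(nm,tri(a,p,b,q))
for f,n in [(a,'side'),(b,'top')]:
    im=f['frame'].astype(int);hsv=cv2.cvtColor(f['frame'],cv2.COLOR_BGR2HSV)
    m=((hsv[...,2]<75)).astype(np.uint8)*255
    m=cv2.morphologyEx(m,cv2.MORPH_OPEN,np.ones((5,5)))
    c,_=cv2.findContours(m,0,2)
    for k in c:
        if cv2.contourArea(k)>1500: print(n,cv2.boundingRect(k),cv2.minAreaRect(k),cv2.contourArea(k))
# top-view guesses
print('tray corners rim',[onz(b,p,30)[:2].round() for p in [(341,185),(405,187),(403,259),(339,257)]])
print('block top',onz(b,(346,163),60),'jar top',onz(b,(232,247),100),'red',onz(b,(277,221),100),'blue',onz(b,(271,259),100))
print('mug rim',onz(b,(232,120),90))
print('tank top corners',[onz(b,p,290)[:2].round() for p in [(127,108),(216,107),(214,222),(125,221)]])
```

```text
knob (array([592.93200622,  69.58257294, 114.75651377]), np.float64(4.991452260544293))
end (array([593.57639581,  51.00931655, 110.46280791]), np.float64(4.660871452247441))
basket corner lowfront+x (array([694.75510669,  93.43505825, 233.33044389]), np.float64(3.9622340284873006))
basket topfront+x (array([693.58359992,  91.55095638, 285.55934521]), np.float64(1.3722124223579606))
tray corners rim [array([ 580., -175.]), array([ 580., -363.]), array([ 371., -355.]), array([ 373., -171.])]
block top [ 638.21518674 -185.05952366   60.        ] jar top [386.3672785 126.3987203 100.       ] red [460.26903222   7.82674314 100.        ] blue [357.37537325  21.07404381 100.        ]
mug rim [744.748954   142.36863442  90.        ]
tank top corners [array([701., 386.]), array([709., 168.]), array([427., 158.]), array([423., 368.])]
```

Measured: knob centre about (593, 70, 114) and port axis about z = 113. The tank front faces −y with about 2° of yaw, and the basket front is at y≈90. The rows have no tilt term, so I'll first check cheaply whether the arm leans when driven to its reach limit.

Request:
servo_tool --plan '[[[0.02,-0.045,0.0,0,0.085],[0.02,-0.045,0.0,0,0.085],[0.02,-0.045,0.0,0,0.085],[0.02,-0.045,0.0,0,0.085],[0.02,-0.045,0.0,0,0.085],[0.02,-0.045,0.0,0,0.085],[0.02,-0.045,0.0,0,0.085],[0.02,-0.045,0,0,0.085],[0.02,-0.045,0.0,0,0.085],[0.02,-0.045,0.0,0,0.085]]]'

```text
time: 1.2
tool_pos: [351.9, -849.6, 269.1]
tcp_rot: [174.8, -0.1, 21.5]
ft_force: [-0.4, -0.3, 1.0]
finger_gap: 85.2
grip_force: 0.0
```

Driving past the reach tilts the tool by about 5°. I'll push further and see whether the lean stays.

Request:
servo_tool --plan '[[[0.02,-0.045,0.0,0,0.085],[0.02,-0.045,0.0,0,0.085],[0.02,-0.045,0.0,0,0.085],[0.02,-0.045,0.0,0,0.085],[0.02,-0.045,0.0,0,0.085],[0.02,-0.045,0.0,0,0.085]]]'

```text
time: 1.8
tool_pos: [387.0, -917.0, 224.8]
tcp_rot: [162.3, -0.3, 21.6]
ft_force: [-0.1, 0.1, 0.3]
finger_gap: 85.0
grip_force: 0.0
```

Request:
servo_tool --plan '[[[-0.02,0.045,0.0,0,0.085],[-0.02,0.045,0.0,0,0.085],[-0.02,0.045,0.0,0,0.085],[-0.02,0.045,0.0,0,0.085]]]'

```text
time: 2.2
tool_pos: [347.6, -831.8, 230.8]
tcp_rot: [162.3, -0.3, 21.6]
ft_force: [1.1, -1.2, 0.8]
finger_gap: 84.8
grip_force: 0.0
```

The lean persists, so it can be built up on purpose. For the knob grip the lean has to be perpendicular to the closing axis. I'll turn the tool about −115° and then lean again by pushing outward.

Request:
servo_tool --plan '[[[-0.015,0.035,0.01,-8.5,0.085],[-0.015,0.035,0.01,-8.5,0.085],[-0.015,0.035,0.01,-8.5,0.085],[-0.015,0.035,0.01,-8.5,0.085],[0,0,0.01,-8.5,0.085],[0,0,0.01,-8.5,0.085],[0,0,0.01,-8.5,0.085],[0,0,0,-8.5,0.085],[0,0,0,-8.5,0.085],[0,0,0,-8.5,0.085]]]'

```text
time: 3.2
tool_pos: [288.3, -692.5, 301.7]
tcp_rot: [162.3, -0.3, -63.7]
ft_force: [-0.8, 0.6, 0.3]
finger_gap: 85.2
grip_force: 0.0
```

Request:
servo_tool --plan '[[[0.015,-0.035,0.01,-8.5,0.085],[0.015,-0.035,0.01,-8.5,0.085],[0.015,-0.035,0.01,-8.5,0.085],[0.015,-0.035,0.01,-4.5,0.085]]]'

```text
time: 3.6
tool_pos: [324.5, -780.9, 329.3]
tcp_rot: [162.3, -0.7, -81.3]
ft_force: [0.6, -0.8, 1.7]
finger_gap: 85.0
grip_force: 0.0
```

Request:
servo_tool --plan '[[[0.02,-0.045,0.0,0,0.085],[0.02,-0.045,0.0,0,0.085],[0.02,-0.045,0.0,0,0.085],[0.02,-0.045,0.0,0,0.085],[0.02,-0.045,0.01,0,0.085],[0.02,-0.045,0.01,0,0.085],[0.02,-0.045,0.01,0,0.085],[0.02,-0.045,0.01,0,0.085]]]'

```text
time: 4.4
tool_pos: [350.6, -882.5, 288.9]
tcp_rot: [165.2, -15.0, -77.0]
ft_force: [-0.8, 0.4, 0.6]
finger_gap: 85.0
grip_force: 0.0
```

```bash
cat >> h.py <<'E'
from scipy.spatial.transform import Rotation as Ro
def st():
    s=sense();R=Ro.from_euler('xyz',s['tcp_rot'],degrees=True).as_matrix()
    print('t',s['time'],'tcp',np.round(s['tool_pos'],1),'j',np.round(s['joint_pos'],1))
    z=R[:,2];print('lean',np.degrees(np.arccos(-z[2])).round(1),'az',np.degrees(np.arctan2(z[1],z[0])).round(1),'z',z.round(3),'closing',R[:,1].round(3),'tip',(s['tool_pos']+73*z).round(1),'ft',s['ft_force'].round(1))
    return s,R
E
python3 -c "
from h import *
st()"
```

```text
t 4.4 tcp [ 350.6 -882.5  288.9] j [-66.2  70.1   1.4 -17.4  96.3  98.9]
lean 20.9 az -122.5 z [-0.192 -0.301 -0.934] closing [-0.957 -0.154  0.246] tip [ 336.6 -904.5  220.7] ft [-0.8  0.4  0.6]
```

Request:
servo_tool --plan '[[[-0.01,0.02,0.02,-8.5,0.085],[-0.01,0.02,0.02,-8.5,0.085],[0,0,0.02,-5,0.085],[0.02,-0.045,0.02,0,0.085],[0.02,-0.045,0.02,0,0.085],[0.02,-0.045,0.01,0,0.085],[0.02,-0.045,0.01,0,0.085],[0.02,-0.045,0.01,0,0.085],[0.02,-0.045,0.01,0,0.085],[0.02,-0.045,0.01,0,0.085]]]'

```text
time: 5.4
tool_pos: [344.5, -911.9, 345.6]
tcp_rot: [172.1, -27.2, -96.3]
ft_force: [-0.6, -0.7, 0.2]
finger_gap: 85.3
grip_force: 0.0
```

```bash
python3 -c "
from h import *
st()"
```

```text
t 5.4 tcp [ 344.5 -911.9  345.6] j [-66.4  67.4   1.4 -20.1  91.  117.8]
lean 28.2 az -113.1 z [-0.186 -0.435 -0.881] closing [-0.978  0.171  0.122] tip [ 330.9 -943.7  281.3] ft [-0.6 -0.7  0.2]
```

Request:
servo_tool --plan '[[[0.02,-0.045,0,0,0.085],[0.02,-0.045,0,0,0.085],[0.02,-0.045,0.0,0,0.085],[0.02,-0.045,0.0,0,0.085],[0.02,-0.045,0.0,0,0.085]]]'

```text
time: 5.9
tool_pos: [363.5, -975.1, 294.3]
tcp_rot: [176.9, -35.3, -95.4]
ft_force: [-0.2, 0.2, -0.2]
finger_gap: 84.9
grip_force: 0.0
```

```bash
python3 -c "
from h import *
st()"
```

```text
t 5.9 tcp [ 363.5 -975.1  294.3] j [-67.2  71.9   1.4 -19.2  76.8 118.6]
lean 35.4 az -100.8 z [-0.109 -0.569 -0.815] closing [-0.991  0.126  0.045] tip [  355.6 -1016.6   234.8] ft [-0.2  0.2 -0.2]
```

Request:
servo_tool --plan '[[[0,0.045,0.005,0,0.085],[0,0.045,0.005,0,0.085],[0,0.045,0.005,0,0.085],[0.01,0.04,0.005,8.5,0.085],[0.01,0.04,0.005,8.5,0.085],[0.01,0.04,0.005,8.5,0.085],[0.01,0.04,0.005,8.5,0.085],[0.01,0.04,0.005,8.5,0.085],[0.01,0.04,0.005,8.5,0.085],[0.01,0.04,0.005,8.5,0.085]]]'

```text
time: 6.9
tool_pos: [436.1, -630.5, 343.3]
tcp_rot: [176.8, -35.3, -37.0]
ft_force: [-0.7, 0.4, -0.7]
finger_gap: 84.8
grip_force: 0.0
```

Request:
servo_tool --plan '[[[0.02,0.04,0,8.5,0.085],[0.02,0.04,0,8.5,0.085],[0.02,0.04,0,8.5,0.085],[0.02,0.04,0,8.5,0.085],[0.02,0.04,0,8.5,0.085],[0.02,0.04,0,8.5,0.085],[0.02,0.04,0,8.5,0.085],[0.02,0.04,0,8.5,0.085],[0.02,0.04,0,8.5,0.085],[0.02,0.04,0,8.5,0.085]]]'

```text
time: 7.9
tool_pos: [636.2, -231.1, 343.1]
tcp_rot: [176.8, -35.3, 47.9]
ft_force: [1.4, -1.0, 0.3]
finger_gap: 85.2
grip_force: 0.0
```

```bash
python3 -c "
from h import *
st()"
```

```text
t 7.9 tcp [ 636.2 -231.1  343.1] j [-38.8  10.4  83.5  35.4  81.7   0.3]
lean 35.4 az 42.4 z [ 0.428  0.391 -0.815] closing [ 0.72  -0.693  0.046] tip [ 667.5 -202.6  283.7] ft [ 1.4 -1.   0.3]
```

Request:
servo_tool --plan '[[[0.005,0.02,0,8,0],[0.005,0.02,0,8,0],[0.005,0.03,0,8,0],[0.005,0.03,-0.02,8,0],[0.003,0.03,-0.03,8,0],[0,0.03,-0.03,6.5,0],[0,0.03,-0.03,0,0],[0,0.019,-0.013,0,0],[0,0,0,0,0]]]' --force 40

```text
time: 8.8
tool_pos: [657.1, -20.2, 216.4]
tcp_rot: [177.2, -35.5, 94.1]
ft_force: [-0.1, 0.8, 0.2]
finger_gap: -0.1
grip_force: 0.0
```

```bash
python3 -c "
from h import *
st()
a=snap('side')['frame'][130:270,230:420];b=snap('top')['frame'][60:260,180:340]
cv2.imwrite('pics/d.png',np.hstack([cv2.resize(a,(475,350),interpolation=2),cv2.resize(b,(280,350),interpolation=2)]))"
```

```text
t 8.8 tcp [657.1 -20.2 216.4] j [-20.5  25.6  78.8  33.2  89.4 -28.2]
lean 35.6 az 89.3 z [ 0.007  0.582 -0.813] closing [0.998 0.043 0.04 ] tip [657.7  22.2 157.1] ft [-0.1  0.8  0.2]
```

View pics/d.png

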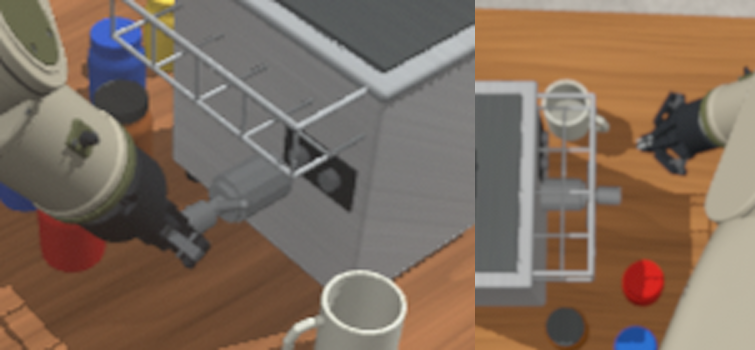

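The closed gripper leans 35° toward the tank, with its fingertips just right of and in front of the knob. The lean direction is correct, so I'm going in under the basket to the right of the upper arm.

Request:
servo_tool --plan '[[[0,0.02,-0.015,0,0],[0,0.025,0,0,0],[0,0.015,0,0,0],[0,0.012,0,0,0],[0,0,0,0,0]]]'

```text
time: 9.4
tool_pos: [659.3, 49.1, 206.6]
tcp_rot: [176.7, -35.3, 94.3]
ft_force: [-0.3, -0.2, -0.5]
finger_gap: -0.0
grip_force: 0.0
```

Request:
servo_tool --plan '[[[-0.005,0,0,0,0],[-0.005,0,0,0,0],[-0.005,0,0,0,0],[-0.005,0,0,0,0]]]'

```text
time: 9.8
tool_pos: [639.2, 47.6, 205.9]
tcp_rot: [176.6, -35.3, 94.1]
ft_force: [8.0, -4.1, 6.6]
finger_gap: -0.3
grip_force: 4.5
```

Request:
servo_tool --plan '[[[-0.005,0,0,0,0],[-0.005,0,0,0,0],[-0.005,0,0,0,0],[-0.005,0,0,0,0]]]'

```text
time: 10.2
tool_pos: [626.3, 45.6, 213.5]
tcp_rot: [175.3, -35.1, 94.5]
ft_force: [25.5, -9.5, 24.7]
finger_gap: 0.1
grip_force: 16.0
```

The force runs along the bar, so the tip is meeting the bar's end, too high. I'll back off, go lower and deeper, and push on its lower right face.

Request:
servo_tool --plan '[[[0.02,0,0,0,0],[0.016,0,0,0,0],[0,0,-0.011,0,0],[0,0.007,-0.011,0,0],[0,0,0,0,0]]]'

```text
time: 10.7
tool_pos: [652.4, 56.6, 179.7]
tcp_rot: [177.2, -35.4, 93.9]
ft_force: [0.1, 0.3, -0.8]
finger_gap: -0.0
grip_force: 0.0
```

Request:
servo_tool --plan '[[[-0.005,0,0,0,0],[-0.005,0,0,0,0],[-0.005,0,0,0,0],[-0.005,0,0,0,0]]]'

```text
time: 11.1
tool_pos: [634.6, 55.3, 183.9]
tcp_rot: [176.7, -35.3, 94.2]
ft_force: [0.8, -1.0, 0.1]
finger_gap: 0.1
grip_force: 0.4
```

Request:
servo_tool --plan '[[[-0.005,0,0,0,0],[-0.005,0,0,0,0],[0,0,0,0,0]]]'

```text
time: 11.4
tool_pos: [624.5, 55.3, 183.5]
tcp_rot: [176.8, -35.3, 94.1]
ft_force: [0.4, -1.5, 0.1]
finger_gap: 0.1
grip_force: 0.6
```

Request:
servo_tool --plan '[[[-0.004,0,0.004,0,0],[-0.004,0,0.004,0,0],[-0.004,0,0.004,0,0],[-0.005,0,0.003,0,0],[0,0,0,0,0]]]'

```text
time: 11.9
tool_pos: [607.6, 55.5, 199.0]
tcp_rot: [176.7, -35.3, 94.2]
ft_force: [0.0, -0.1, 0.3]
finger_gap: 0.3
grip_force: 0.2
```

```bash
python3 -c "
from h import *
st()
a=snap('side')['frame'][150:250,270:390]
cv2.imwrite('pics/e.png',cv2.resize(a,(720,600),interpolation=2))"
```

```text
t 11.9 tcp [607.6  55.5 199. ] j [-15.5  16.8  91.7  34.6  82.8 -26.6]
lean 35.4 az 88.5 z [ 0.015  0.58  -0.815] closing [0.998 0.04  0.046] tip [608.7  97.9 139.6] ft [ 0.  -0.1  0.3]
```

View pics/e.png

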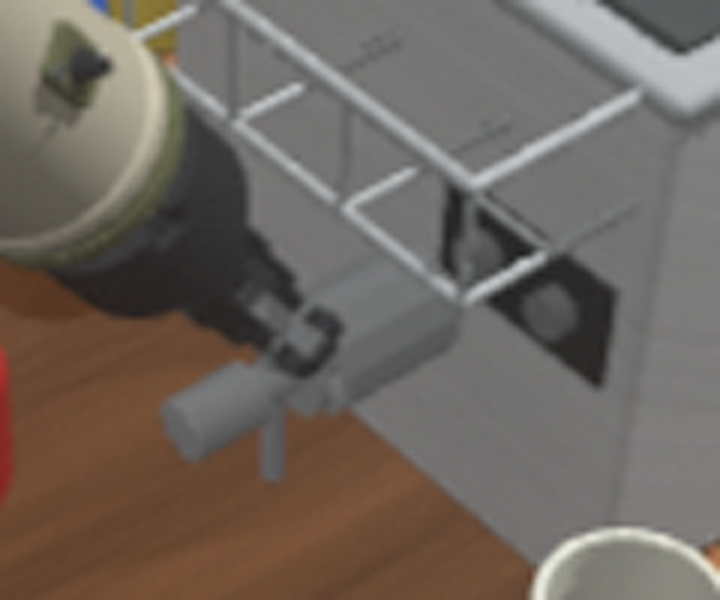

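The bar is now near upright, with the other arm hanging straight down at (272,440) in the crop. It turns easily, so I'll continue left over the top and then down the left side.

Request:
servo_tool --plan '[[[-0.009,0,0,0,0],[-0.009,0,0,0,0],[-0.009,-0.001,0,0,0],[-0.009,-0.001,0,0,0],[-0.009,-0.001,-0.002,0,0],[-0.009,0,-0.003,0,0],[0,0,0,0,0]]]'

```text
time: 12.65
tool_pos: [552.4, 52.5, 192.5]
tcp_rot: [176.9, -35.3, 94.1]
ft_force: [1.2, -1.0, 0.5]
finger_gap: -0.1
grip_force: 0.4
```

Request:
servo_tool --plan '[[[-0.002,-0.001,-0.009,0,0],[0,0,-0.009,0,0],[0,-0.001,-0.009,0,0],[0,-0.001,-0.008,0,0],[0,-0.001,-0.007,0,0],[0,-0.001,-0.006,0,0],[0,0,0,0,0]]]'

```text
time: 13.35
tool_pos: [552.2, 47.6, 145.6]
tcp_rot: [176.7, -35.4, 94.2]
ft_force: [-2.3, 0.1, 9.8]
finger_gap: 0.1
grip_force: 1.5
```

```bash
python3 -c "
from h import *
st()
a=snap('side')['frame'][150:250,270:390]
cv2.imwrite('pics/f.png',cv2.resize(a,(720,600),interpolation=2))"
```

```text
t 13.35 tcp [552.2  47.6 145.6] j [-17.8  13.5 102.   34.7  78.3 -32.4]
lean 35.5 az 88.6 z [ 0.015  0.581 -0.814] closing [0.998 0.04  0.046] tip [553.3  90.   86.2] ft [-2.3  0.1  9.8]
```

View pics/f.png

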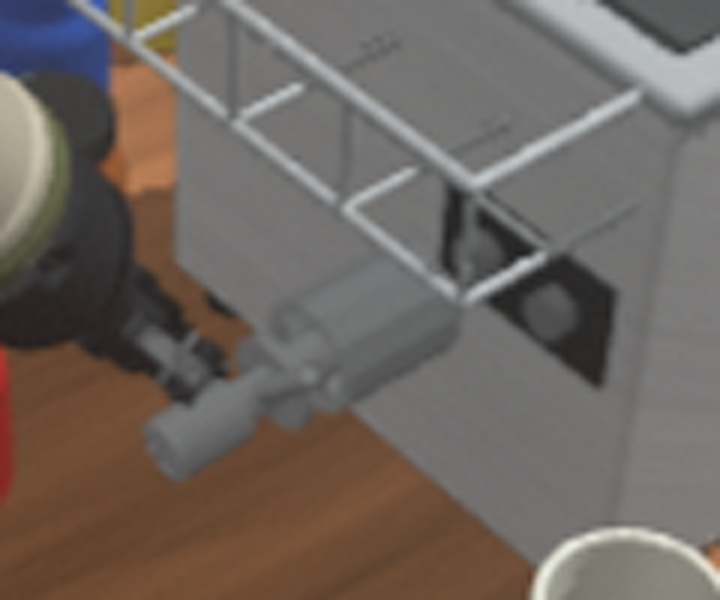

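The bar has made the half turn: its arm points up and to the right again, and the plug has moved out. Repeating from the right, about 12 mm further out.

Request:
servo_tool --plan '[[[0,-0.005,0.03,0,0],[0,-0.015,0.03,0,0],[0,-0.015,0.021,0,0],[0.035,0,0,0,0],[0.035,0,0,0,0],[0.035,0,0,0,0],[0,0,-0.022,0,0],[0,0.011,-0.023,0,0],[0,0.02,0,0,0],[0,0,0,0,0]]]'

```text
time: 14.4
tool_pos: [655.9, 46.5, 180.2]
tcp_rot: [177.0, -35.4, 94.1]
ft_force: [0.2, 0.0, -0.0]
finger_gap: 0.0
grip_force: 0.0
```

Request:
servo_tool --plan '[[[-0.008,0,0,0,0],[-0.008,0,0,0,0],[-0.008,0,0,0,0],[-0.008,0,0,0,0],[-0.005,0,0.004,0,0],[-0.005,0,0.004,0,0],[-0.005,-0.001,0.004,0,0],[-0.005,-0.001,0.004,0,0]]]'

```text
time: 15.2
tool_pos: [604.5, 41.5, 197.8]
tcp_rot: [176.8, -35.3, 94.1]
ft_force: [1.3, 0.4, -0.5]
finger_gap: 0.1
grip_force: 0.4
```

Request:
servo_tool --plan '[[[-0.009,0,0,0,0],[-0.009,-0.001,0,0,0],[-0.009,-0.001,0,0,0],[-0.009,-0.001,0,0,0],[-0.009,-0.001,-0.002,0,0],[-0.009,0,-0.003,0,0]]]'

```text
time: 15.8
tool_pos: [552.1, 36.5, 193.8]
tcp_rot: [176.4, -35.2, 94.2]
ft_force: [8.8, -4.8, 5.8]
finger_gap: -0.1
grip_force: 4.5
```

Request:
servo_tool --plan '[[[-0.002,-0.001,-0.009,0,0],[0,0,-0.009,0,0],[0,-0.001,-0.009,0,0],[0,-0.001,-0.008,0,0],[0,-0.001,-0.007,0,0],[0,-0.001,-0.007,0,0],[0,0,0,0,0]]]'

```text
time: 16.5
tool_pos: [548.0, 32.1, 142.8]
tcp_rot: [176.9, -35.3, 94.1]
ft_force: [-0.8, -0.3, 0.1]
finger_gap: 0.1
grip_force: 0.1
```

```bash
python3 -c "
from h import *
st()
a=snap('side')['frame'][150:270,250:410];b=snap('top')['frame'][95:225,200:300]
cv2.imwrite('pics/g.png',np.hstack([cv2.resize(a,(533,400),interpolation=2),cv2.resize(b,(260,338),interpolation=2)[:,:].copy() if 0 else cv2.resize(b,(260,400),interpolation=2)]))"
```

```text
t 16.5 tcp [548.   32.1 142.8] j [-19.4  13.7 102.1  34.2  78.9 -33.7]
lean 35.5 az 88.7 z [ 0.014  0.58  -0.815] closing [0.998 0.039 0.045] tip [549.   74.5  83.3] ft [-0.8 -0.3  0.1]
```

View pics/g.png

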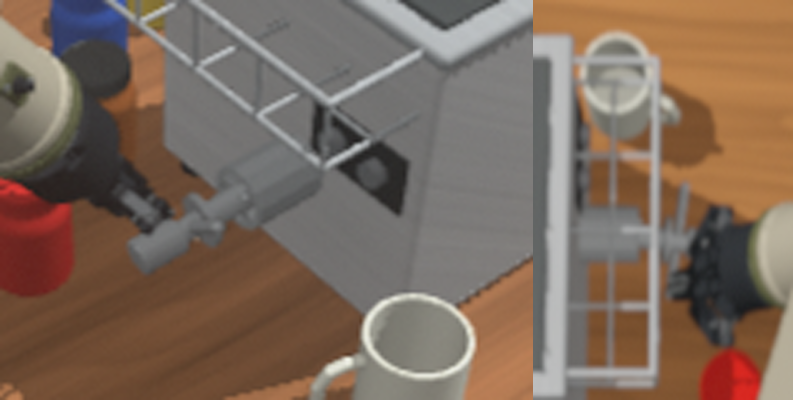

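The shank now shows and the plug stands well out. I'll compute its axial position before gripping.

```bash
python3 -c "
from h import *
a=snap('side');b=snap('top')
for n,p in [('knob',(298,223)),('end face',(250+140/3.33,150+255/3.33))]:
    o,v=ray(a,p);print(n,(o+v*(593-o[0])/v[0]).round(1),(o+v*(595-o[0])/v[0]).round(1))
for p in [(302.4,221.4),(308.6,216.6)]:
    o,v=ray(a,p);print('before',(o+v*(593-o[0])/v[0]).round(1))
print('bar arm top',onz(b,(257.7,95+195/3.08),145).round(1),onz(b,(256.3,95+240/3.08),118).round(1))
"
```

```text
knob [593.   41.4 111. ] [595.   39.9 113.6]
end face [593.   24.1 109.7] [595.   22.6 112.3]
before [593.   54.4 108.5]
before [593.   72.7 113.5]
bar arm top [621.3  64.8 145. ] [587.4  67.8 118. ]
```

The plug is 30 mm out, so it's past the threads, with the knob centre near (593.5, 41, 112). Moving to grip the knob along the leaning tool axis.

Request:
servo_tool --plan '[[[0,-0.02,0.02,0,0],[0,-0.02,0.02,0,0],[0,-0.017,0.017,0,0.02],[0.025,0,0,0,0.085],[0.02,0,0,0,0.085],[0,0,0,0,0.085],[0,0,0,0,0.085],[0,0,0,0,0.085],[0,0,0,0,0.085]]]'

```text
time: 17.6
tool_pos: [593.2, -24.3, 200.1]
tcp_rot: [176.8, -35.3, 94.1]
ft_force: [-0.1, 0.1, -0.6]
finger_gap: 85.2
grip_force: 0.0
```

Request:
servo_tool --plan '[[[0,0.008,-0.011,0,0.085],[0,0.008,-0.011,0,0.085],[0,0.008,-0.011,0,0.085],[0,0.008,-0.011,0,0.085],[0,0,0,0,0.085]]]'

```text
time: 18.1
tool_pos: [592.3, 9.3, 153.5]
tcp_rot: [177.1, -35.4, 94.0]
ft_force: [-1.3, 0.1, 0.3]
finger_gap: 85.1
grip_force: 0.0
```

```bash
python3 -c "
from h import *
s,R=st();print('grasp',(s['tool_pos']+54*R[:,2]).round(1))"
```

```text
t 18.1 tcp [592.3   9.3 153.5] j [-20.   19.7  93.5  33.7  81.6 -32.7]
lean 35.5 az 89.0 z [ 0.01   0.581 -0.814] closing [0.998 0.041 0.042] tip [593.   51.7  94.1] ft [-1.3  0.1  0.3]
grasp [592.9  40.7 109.6]
```

Request:
servo_tool --plan '[[[0,0,0,0,0.04],[0,0,0,0,0.03],[0,0,0,0,0.02],[0,0,0,0,0.01],[0,0,0,0,0.01],[0,0,0,0,0.01]]]' --force 50

```text
time: 18.7
tool_pos: [593.9, 7.0, 156.6]
tcp_rot: [176.8, -35.3, 94.1]
ft_force: [-3.5, -4.5, 3.1]
finger_gap: 26.0
grip_force: 49.0
```

Knob gripped with a 26 mm gap. Pulling straight out along the port axis.

Request:
servo_tool --plan '[[[0,0,0,0,0.01],[0,-0.004,0,0,0.01],[0,-0.004,0,0,0.01],[0,-0.004,0,0,0.01]]]' --force 80

```text
time: 19.1
tool_pos: [593.8, -4.8, 155.9]
tcp_rot: [176.8, -35.3, 94.1]
ft_force: [-0.1, 0.6, -3.0]
finger_gap: 25.4
grip_force: 78.7
```

Request:
servo_tool --plan '[[[0,-0.006,0,0,0.01],[0,-0.006,0,0,0.01],[0.001,-0.006,0,0,0.01],[0,-0.006,0,0,0.01],[0,-0.006,0,0,0.01]]]'

```text
time: 19.6
tool_pos: [594.9, -35.2, 156.2]
tcp_rot: [176.8, -35.3, 94.1]
ft_force: [-0.1, 0.1, -3.7]
finger_gap: 25.5
grip_force: 78.8
```

Request:
servo_tool --plan '[[[0,-0.01,0,0,0.01],[0.001,-0.02,0,0,0.01],[0,-0.01,0.02,0,0.01],[0,0,0.02,0,0.01],[0,0,0.02,0,0.01],[0,0,0,0,0.01]]]'

```text
time: 20.2
tool_pos: [597.8, -75.2, 221.0]
tcp_rot: [176.3, -35.2, 94.4]
ft_force: [0.9, -0.1, -2.7]
finger_gap: 25.5
grip_force: 79.1
```

Request:
servo_tool --plan '[[[-0.01,-0.02,0,0,0.01],[-0.015,-0.035,0,0,0.01],[-0.015,-0.035,0,0,0.01],[-0.015,-0.035,0,0,0.01],[-0.015,-0.035,0,0,0.01],[-0.015,-0.035,0,0,0.01],[-0.015,-0.035,0,0,0.01],[-0.01,-0.025,0,0,0.01],[-0.01,-0.015,0,0,0.01],[0,0,0,0,0.01]]]'

```text
time: 21.2
tool_pos: [474.8, -346.0, 215.9]
tcp_rot: [176.8, -35.3, 94.0]
ft_force: [0.5, -0.6, -3.2]
finger_gap: 25.2
grip_force: 79.1
```

```bash
python3 -c "
from h import *
s,R=st();print('grasp',(s['tool_pos']+54*R[:,2]).round(1))
a=snap('side')['frame'][170:380,60:330];b=snap('top')['frame'][120:300,280:460]
cv2.imwrite('pics/i.png',np.hstack([cv2.resize(a,(450,350),interpolation=2),cv2.resize(b,(350,350),interpolation=2)]))"
```

```text
t 21.2 tcp [ 474.8 -346.   215.9] j [-51.8  27.9  75.8  22.4 104.  -54.7]
lean 35.4 az 88.5 z [ 0.015  0.58  -0.815] closing [0.998 0.038 0.045] tip [ 475.9 -303.7  156.4] ft [ 0.5 -0.6 -3.2]
grasp [ 475.6 -314.7  171.9]
```

View pics/i.png

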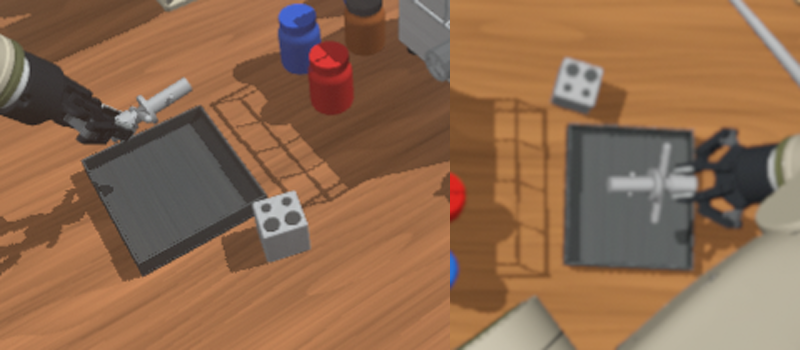

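The plug is held level over the tray with the bar nearly flat. Lowering it with a lighter grip so the bar can roll flat on contact.

Request:
servo_tool --plan '[[[0,0.004,-0.025,0,0.01],[0,0.004,-0.025,0,0.01],[0,0,-0.025,0,0.01],[0,0,-0.02,0,0.01],[0,0,-0.012,0,0.01],[0,0,0,0,0.01]]]' --force 50

```text
time: 21.9
tool_pos: [475.5, -335.1, 107.4]
tcp_rot: [176.9, -35.5, 94.1]
ft_force: [-0.2, -0.2, -3.4]
finger_gap: 26.1
grip_force: 79.1
```

Request:
servo_tool --plan '[[[0,0,-0.005,0,0.01],[0,0,-0.005,0,0.01],[0,0,-0.005,0,0.01],[0,0,0,0,0.01]]]' --force 30

```text
time: 22.3
tool_pos: [475.7, -336.5, 93.9]
tcp_rot: [176.8, -35.3, 94.1]
ft_force: [-0.1, 1.0, -3.8]
finger_gap: 25.2
grip_force: 79.1
```

Request:
servo_tool --plan '[[[0,0,-0.003,0,0.01],[0,0,-0.003,0,0.01],[0,0,0,0,0.01]]]'

```text
time: 22.6
tool_pos: [476.1, -336.9, 89.1]
tcp_rot: [176.7, -35.3, 94.2]
ft_force: [-0.8, -1.0, 2.8]
finger_gap: 25.3
grip_force: 79.6
```

Request:
servo_tool --plan '[[[0,0,0,0,0.025],[0,0,-0.002,0,0.025],[0,0,-0.002,0,0.025],[0,0,0,0,0.025]]]' --force 20

```text
time: 23.0
tool_pos: [476.4, -337.3, 87.1]
tcp_rot: [176.7, -35.3, 94.2]
ft_force: [-2.9, -3.0, 17.2]
finger_gap: 25.4
grip_force: 80.8
```

Request:
servo_tool --plan '[[[0,0,-0.002,0,0.025],[0,0,-0.002,0,0.025],[0,0,0,0,0.025]]]'

```text
time: 23.3
tool_pos: [476.6, -336.4, 82.1]
tcp_rot: [176.7, -35.4, 94.2]
ft_force: [-1.1, 2.7, 12.2]
finger_gap: 25.1
grip_force: 81.3
```

The bar is rolling flat as intended, at under 20 N. A little lower.

Request:
servo_tool --plan '[[[0,0,-0.002,0,0.025],[0,0,-0.002,0,0.025],[0,0,0,0,0.025]]]'

```text
time: 23.6
tool_pos: [476.5, -336.4, 77.6]
tcp_rot: [176.7, -35.4, 94.2]
ft_force: [-1.6, 0.2, 8.5]
finger_gap: 25.5
grip_force: 81.3
```

Request:
servo_tool --plan '[[[0,0,-0.002,0,0.025],[0,0,-0.001,0,0.025],[0,0,0,0,0.025]]]'

```text
time: 23.9
tool_pos: [476.0, -337.3, 74.5]
tcp_rot: [176.8, -35.3, 94.2]
ft_force: [-3.3, -3.2, 8.6]
finger_gap: 25.4
grip_force: 83.2
```

```bash
python3 -c "
from h import *
s,R=st();print('tip',(s['tool_pos']+73*R[:,2]).round(1),s['joint_pos'].round(1))"
```

```text
t 23.9 tcp [ 476.  -337.3   74.5] j [-51.3  36.9  79.4  22.   92.  -59.2]
lean 35.4 az 88.5 z [ 0.015  0.579 -0.815] closing [0.998 0.04  0.046] tip [ 477.1 -295.    15. ] ft [-3.3 -3.2  8.6]
tip [ 477.1 -295.    15. ] [-51.3  36.9  79.4  22.   92.  -59.2]
```

Request:
servo_tool --plan '[[[0,0,-0.002,0,0.025],[0,0,0,0,0.025],[0,0,0,0,0.03],[0,0,0,0,0.035],[0,0,0,0,0.04],[0,0,0,0,0.05],[0,0,0,0,0.06],[0,0,0,0,0.06]]]'

```text
time: 24.7
tool_pos: [475.9, -336.5, 71.2]
tcp_rot: [176.8, -35.3, 94.1]
ft_force: [0.5, -0.4, 0.4]
finger_gap: 60.2
grip_force: 0.0
```

Request:
servo_tool --plan '[[[0,-0.006,0.008,0,0.06],[0,-0.011,0.016,0,0.06],[0,-0.02,0.028,0,0.06],[0,-0.02,0.028,0,0.06],[0,-0.02,0.028,0,0.06],[0,0,0.04,0,0.06],[0,0,0,0,0.06]]]'

```text
time: 25.4
tool_pos: [477.3, -416.5, 226.9]
tcp_rot: [176.3, -34.8, 94.3]
ft_force: [1.2, -0.3, 1.5]
finger_gap: 60.3
grip_force: 0.0
```

```bash
python3 -c "
from h import *
s,R=st()
a=snap('side')['frame'][150:380,60:420];b=snap('top')['frame'][100:300,200:440]
cv2.imwrite('pics/j.png',np.hstack([cv2.resize(a,(450,288),interpolation=2),cv2.resize(b,(346,288),interpolation=2)]))"
```

```text
t 25.4 tcp [ 477.3 -416.5  226.9] j [-55.   35.3  64.3  21.3 108.3 -56.5]
lean 35.0 az 88.0 z [ 0.02   0.573 -0.819] closing [0.998 0.039 0.052] tip [ 478.8 -374.7  167.1] ft [ 1.2 -0.3  1.5]
```

View pics/j.png

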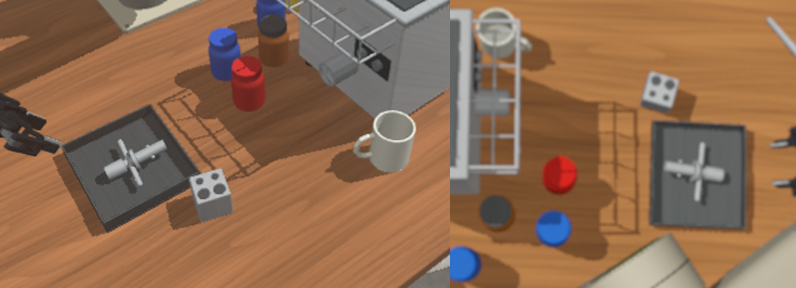

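The plug lies inside the tray, at about (135,160) in the side crop and (695,173) in the top crop. The block, mug and jar are standing as before, and the gripper is clear.

```bash
python3 -c "
from bench import r
print(r.hand_in())"
```

```text
the job is handed in; nothing more can be done
None
```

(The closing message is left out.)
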